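Dock the tube carrier in its locating notches and start the reader

TASK

With a fingertip, push the sliding carrier board with the blue tube rack by its orange end plate along the rails toward the end stop, slowly, until you feel it drop into the locating notches beside the white tube reader; then press the reader's green start button. Push on the outer side of the plate only: never grip the plate, lift the board off its rails or press start before the board has dropped home, and do not touch the blue rack or disturb the bottle, the marker and the beaker standing around.

Things in the scene. Friction and masses are not known exactly. Their poses are not given: they have to be found in the camera images.
- track: fixed grey base, 124 x 362 mm, with two aluminium rails along its own y, rail tops at z 0.022, white reader box (62 mm high, x 0.059 to 0.117, y -0.115 to -0.005); origin on the worktop mid-way between the rails, z up. Rails: y -0.165 to +0.185 (open end). Dark side guides, 95 mm apart, tops at z 0.036
- end_stop (a point): face of the dark end stop (40 mm high) at the track's -y end; the carrier must stop 32 mm short of it, in the notches
- dock (a point): point on the track (axes as the track's) where the carrier's origin lies when seated in the yellow-floored notches, 6 mm deep; up to 2 mm play each way along the rails; the notch walls then resist further pushing (about 15 N or more at the push plate may tip the board)
- carrier: loose aluminium board 91 (x) x 170 (y) x 6 mm on four 8 mm feet, 0.65 to 1 kg; origin mid-board under the feet, axes as the track's, 2 mm side play. Origin height over the worktop: 22 mm riding on the rails, 16 mm seated. Starts 75 to 135 mm to the +y side of the dock; slides toward the track's -y with about 3 to 12 N
- push_face (a point): centre of the outer (+y) face of the carrier's orange end plate, 30 mm above the carrier's origin, 85 mm along +y from it; axes as the carrier's. Plate 88 mm wide, 8 mm thick, its top 42 mm above the carrier's origin. Push it toward -y. The rack's nearest end is 70 mm from this face
- plate_back: dark rubber pad, 64 x 5 x 26 mm, fixed on the inner (rack) side of the orange end plate, making it 13 mm thick there; origin at its centre. Fingers have no business here: touching it means gripping or hooking the plate
- rack: blue tube rack with capped tubes, 60 x 94 x 48 mm, loose in the blue frame on the carrier; origin under its centre. Not to be touched
- rack_place (a point): centre of the blue frame on the carrier's upper face, where the rack's origin belongs
- start_button (a joint): travel of the green start button on the reader's top: 0 = out, 0.006 m = fully pressed; springs back; fully down takes 4 N
- start_button_top (a point): centre of the top of the green start button, 26 mm across; pressed straight down
- bottle: small white bottle with yellow cap, 44 mm across, 100 mm high, standing in front of the track; origin under its centre; leave alone
- marker: marker pen, white with black ends, 16 x 138 x 18 mm, lying in front of the track; leave alone
- beaker: glass beaker, 53 mm across, 66 mm high, standing behind the reader; origin under its centre; leave alone

How it is judged:
By the outcome, as a careful person would: the job done as asked, in the order asked, and still so for the second after the job is handed in, with the robot touching nothing.
It also fails if it takes over 45 s, if anything falls off the work surface, if the arm or the gripper's body presses on something with over 40 N, if the wrist force passes 120 N, or if a joint passes its speed limit or range.

ROBOT

A 6-joint arm with a two-finger parallel gripper is mounted at the origin on a cart in front of the work surface, level with it; the furniture and walls round the work are solid. World frame = base frame: x ahead of the robot, y to its left, z up, the work surface at z = 0. Lengths are in m, angles in rad, forces in N, time in s.
With the tool pointing down it reaches from about 0.225 to 0.875 m from the base axis. Payload 3.4 kg.
Tool frame: the origin (TCP) lies at the very end of the fingers, on their centre line; the grasp point (between the pads) lies 19 mm behind it; x points along the fingers, y is the direction in which the jaws open and shut, and the axes are right-handed (so a half turn about x gives the same grasp; the last joint's range is limited). The gripper opens to 85 mm and grips with 20 to 120 N. Pads are 22 mm wide; open, the fingers measure 114 mm over their backs; the gripper's body (76 mm by 85 mm) begins 54 mm behind the grasp point. The pads swing forward as they close: fully open they stand 13 mm farther back than shut.
Start: joints at [1.19, 0.276, 1.505, -0, 1.361, -0.121], TCP at [0.148, 0.556, 0.231] pointing down, gripper open.
Joint ranges: [-2.89, 2.89], [-0.75, 2.08], [0.22, 2.7], [-1.18, 4.32], [0.11, 2.71], [-2.7, 2.7]. Speed limits (rad/s): [2.57, 2.57, 3.14, 3.14, 3.14, 3.14].

INTERFACE

Orientations are given as a unit quaternion [w, x, y, z].
In Python, from rig import manip gives the robot as it stands. The module is installed in compiled form; this text tells all that it offers.
- The arm moves only by the tool play_rows, never from a script. Its argument "plan" is a list that holds one entry, the list of rows, each a list of 5 numbers: the closure, from 0 (fully open) to 1 (shut), then the shift along the tool's x, y, z in m, then the turn about the tool's x in degrees. A call has 1 to 12 rows; each row is the pose to reach, as a shift and turn from the pose measured when the call began, along the tool's axes at that moment; what a row does not reach only later rows make up. A row lasts 1/10 s, in which the tool goes at most 50 mm and 8.59 degrees, less where a joint would pass 70% of its speed; a pose out of reach is approached as far as the arm can. A call with a gripper value outside its range is refused whole. The fingers move at their own pace and stop on an object; "grip_force" is the grip in N (left out, the last holds). Time passes only in rows, so rows that repeat a pose let the fingers close. It gives the time, the measured TCP pose, the force and the opening at its end, in the units of the state.
- manip.get_state(): the state, without advancing time (a new reading comes with each control period).
- manip.get_image(name): name is "scene" or "top"; returns (picture, depth): 480x640x3 uint8, red, green, blue; 480x640 float32, m along the optical axis (not along the pixel's ray), 0 where there is no reading.
- manip.camera_params(name): a dict with "intrinsics" (3x3 intrinsics, pixels), "R" (3x3) and "t" (3): a world point X has camera coordinates R X + t. Camera axes: x right, y down, z forward; pixel columns grow to the right and rows downward; lengths in m; the calibration is good to about 2 mm. A picture is of the moment at which its call begins. camera_params takes no time and is no camera call.
- manip.sign_off(): hands the job in, once; it reports no verdict.
The state is a dict: "clock": time; "qpos": joint angles; "qd": joint speeds; "effort": joint torques, N m; "position": TCP position; "ee_rot": TCP orientation; "contact_force": force on the tool from outside, world axes, zero at the start; "moment": the same for the moment, N m; "width": finger opening in m.
Only numpy, scipy, OpenCV 4.12 (cv2) and the standard library are available. Lean on these libraries where they do the work, as an engineer would, in place of code of your own. Each camera call takes 0.05 s, during which the arm holds its last target.

## Working session

There is one attempt and no reset: what is moved stays moved. The work goes in short steps, Python scripts to look and compute and a tool call to move; the robot and the scene stay as the last step left them, time stands still between calls to the robot, and variables do not carry over. Pictures are saved under pics/ and viewed, and the job is handed in when it is done.

Besides the shell and the picture viewer there is one more tool, called after "Emit:" by a JSON object that holds its "op" and its "data", one argument or row to a line. play_rows: Moves the arm, as the interface text tells. Its arguments: {"type":"object","properties":{"plan":{"type":"array","items":{"type":"array","items":{"type":"array","items":{"type":"number"}}}},"grip_force":{"type":"number"}},"required":["plan"]}

```bash
mkdir -p pics; ls; python3 - <<'E'
from rig import manip
import cv2,numpy as np
s=manip.get_state()
for k,v in s.items(): print(k,np.round(v,4))
for n in("scene","top"):
    im,d=manip.get_image(n); cv2.imwrite(f"pics/{n}0.png",im[:,:,::-1]); np.savez(f"{n}0.npz",im=im,d=d)
    p=manip.camera_params(n); print(n,{k:np.round(v,3).tolist() for k,v in p.items()})
E
```

```text
pics
clock 0.0
qpos [ 1.19    0.2766  1.5061 -0.      1.3607 -0.121 ]
qd [-0.0023 -0.0011  0.0024  0.0004  0.0007 -0.0006]
effort [-1.10000e-03 -4.16778e+01 -2.45796e+01 -3.00000e-04  1.12000e-02
 -0.00000e+00]
position [0.1475 0.5552 0.2304]
ee_rot [ 0.701   0.0909  0.7013 -0.0922]
contact_force [ 0.1555 -0.048   0.2085]
moment [ 0.042  -0.0145 -0.0097]
width 0.0852
scene {'intrinsics': [[504.811, 0.0, 315.911], [0.0, 504.811, 234.236], [0.0, 0.0, 1.0]], 'R': [[-0.49, -0.871, -0.018], [-0.389, 0.237, -0.89], [0.78, -0.429, -0.455]], 't': [0.295, 0.292, 0.468]}
top {'intrinsics': [[469.744, 0.0, 326.564], [0.0, 469.744, 238.712], [0.0, 0.0, 1.0]], 'R': [[0.0, -1.0, 0.002], [-0.982, -0.001, -0.186], [0.186, -0.002, -0.982]], 't': [0.034, 0.56, 0.838]}
```

View pics/scene0.png

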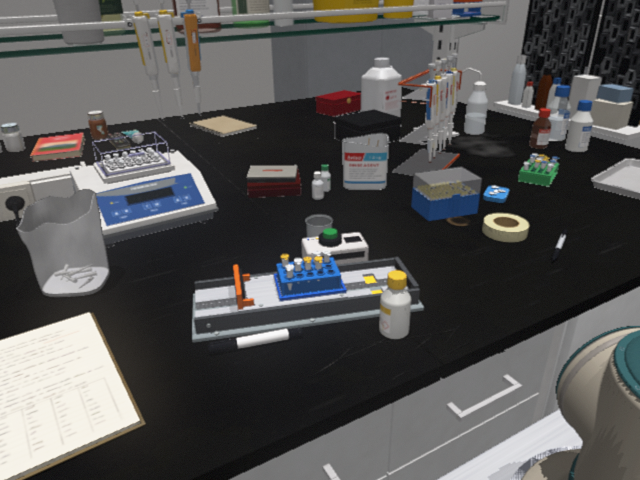

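View pics/top0.png

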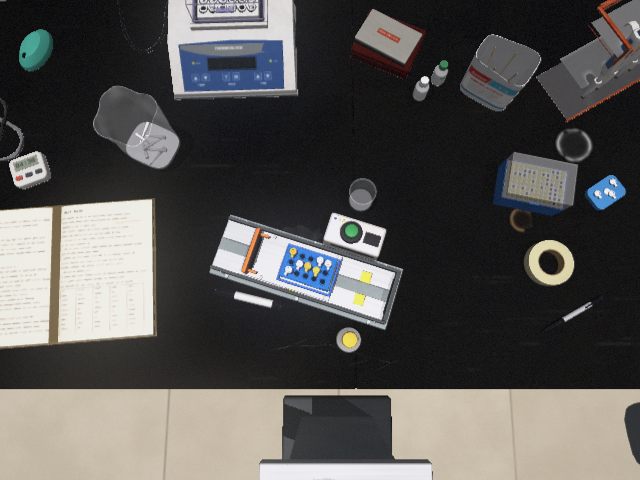

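```bash
python3 - <<'E'
import cv2,numpy as np
im=np.load('top0.npz')['im'][170:370,200:420,::-1]
cv2.imwrite('pics/topc.png',cv2.resize(im,None,fx=3.6,fy=3,interpolation=2) if 0 else cv2.resize(im,None,fx=3,fy=3,interpolation=2))
im=np.load('scene0.npz')['im'][200:360,180:440,::-1]
cv2.imwrite('pics/scenec.png',cv2.resize(im,None,fx=3,fy=3,interpolation=2))
E
```

```text
(no output)
```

View pics/topc.png

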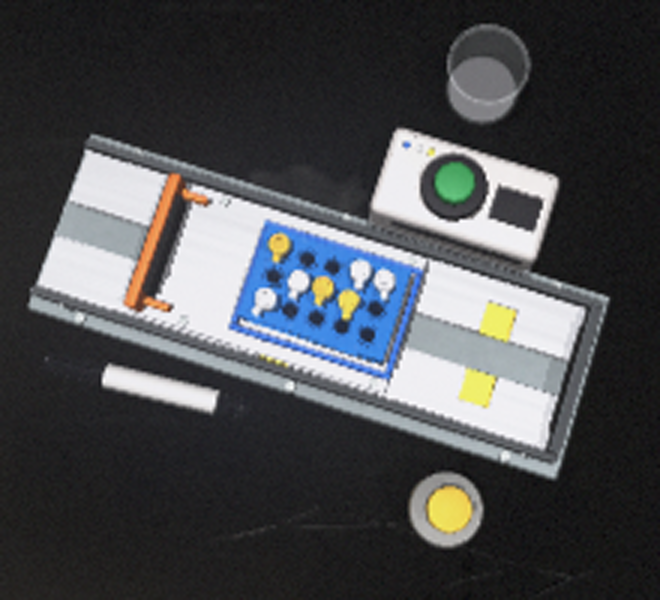

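View pics/scenec.png

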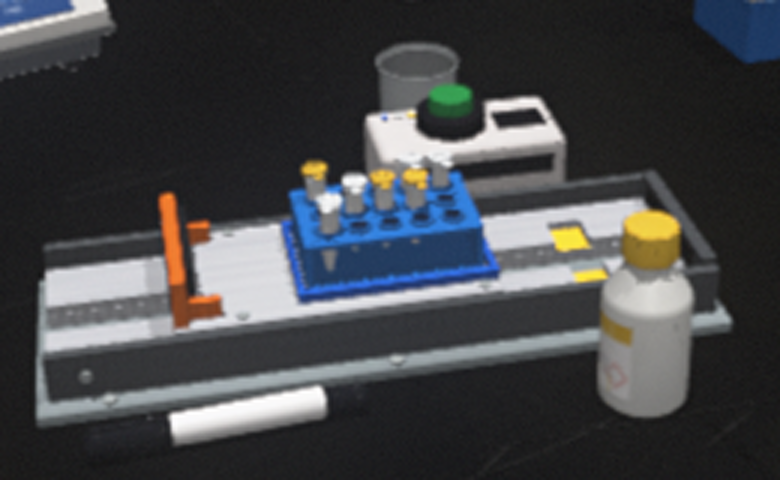

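```bash
cat > h.py <<'E'
from rig import manip
import cv2,numpy as np
def cloud(n,d):
    p=manip.camera_params(n);K=np.array(p['intrinsics']);R=np.array(p['R']);t=np.array(p['t'])
    v,u=np.mgrid[:480,:640]; X=np.stack([(u-K[0,2])/K[0,0]*d,(v-K[1,2])/K[1,1]*d,d],-1)
    W=(X-t)@R; W[d<=0]=np.nan; return W
def ray(n,u,v,z):
    p=manip.camera_params(n);K=np.array(p['intrinsics']);R=np.array(p['R']);t=np.array(p['t'])
    c=-R.T@t; r=R.T@np.linalg.solve(K,[u,v,1]); return c+r*(z-c[2])/r[2]
E
python3 - <<'E'
from h import *
for n in('top','scene'):
    f=np.load(n+'0.npz');im=f['im'];W=cloud(n,f['d'])
    hsv=cv2.cvtColor(im,cv2.COLOR_RGB2HSV);H,S,V=[hsv[...,i] for i in range(3)]
    roi=np.zeros(H.shape,bool)
    if n=='top': roi[200:340,200:420]=1
    else: roi[220:345,185:430]=1
    for nm,m in dict(green=(H>50)&(H<80)&(S>120)&(V>60),orange=(H>3)&(H<14)&(S>150)&(V>90),yellow=(H>24)&(H<34)&(S>120)).items():
        m=m&roi&np.isfinite(W[...,2]);P=W[m]
        v,u=np.nonzero(m)
        print(n,nm,m.sum(),'px',u.mean().round(1),v.mean().round(1),'med',np.median(P,0).round(4),'z pct',np.percentile(P[:,2],[2,10,50,90,98]).round(4))
        if nm=='orange':
            T=P[P[:,2]>np.percentile(P[:,2],98)-.008]; c=T.mean(0); _,_,vt=np.linalg.svd(T[:,:2]-c[:2]); a=(T[:,:2]-c[:2])@vt[0]; b=(T[:,:2]-c[:2])@vt[1]
            print(' top edge',len(T),c.round(4),vt[0],np.degrees(np.arctan2(vt[0,1],vt[0,0])),np.ptp(a),np.ptp(b))
        if nm=='green':
            T=P[P[:,2]>np.percentile(P[:,2],98)-.004];print(' top',len(T),T.mean(0).round(4))
    # reader top
    m=roi&(abs(W[...,2]-.062)<.006)&(S<60)&(V>150); P=W[m];
    if m.sum()>20:
        r=cv2.minAreaRect((P[:,:2]*1000).astype(np.float32));print(' readertop',m.sum(),r,np.median(P[:,2]))
    # guides top
    m=roi&(abs(W[...,2]-.036)<.003)&(V<110)&(S<80);P=W[m];r=cv2.minAreaRect((P[:,:2]*1000).astype(np.float32));print(' guides',m.sum(),r)
E
```

```text
top green 147 px 351.1 230.6 med [ 0.5681 -0.0106  0.0856] z pct [0.0806 0.0833 0.0856 0.0874 0.0886]
 top 113 [ 0.5692 -0.0109  0.0862]
top orange 183 px 251.6 249.2 med [0.5399 0.1746 0.0654] z pct [0.0467 0.0496 0.0654 0.0676 0.0683]
 top edge 158 [0.5383 0.1752 0.0657] [-0.95110339  0.30887268] 162.00869382875652 0.08658319413050541 0.007434657839421066
top yellow 315 px 350.7 293.8 med [ 0.458  -0.0265  0.0201] z pct [0.016  0.0172 0.0201 0.1014 0.1031]
 readertop 1101 ((477.8676452636719, 23.33428955078125), (229.5360107421875, 268.714111328125), 28.052425384521484) 0.06385980198727617
 guides 851 ((486.09271240234375, 81.62403869628906), (348.7081298828125, 163.38243103027344), 71.92717742919922)
scene green 135 px 329.8 233.0 med [ 0.5633 -0.0082  0.0823] z pct [-0.0013  0.0753  0.0823  0.0844  0.0848]
 top 86 [ 0.5663 -0.0088  0.0832]
scene orange 348 px 240.4 286.8 med [0.5147 0.1773 0.059 ] z pct [-0.0005  0.04    0.059   0.0643  0.065 ]
 top edge 181 [0.5309 0.1775 0.0632] [-0.95365133  0.30091385] 162.4875009064944 0.08747991409457456 0.008902498007735973
scene yellow 86 px 372.2 283.0 med [ 0.4853 -0.0386  0.0162] z pct [0.0144 0.015  0.0162 0.0173 0.0991]
 readertop 810 ((510.34918212890625, 16.271163940429688), (262.687255859375, 216.73031616210938), 46.62199401855469) 0.06161294708801891
 guides 1079 ((543.7685546875, 54.36070251464844), (361.10302734375, 261.5538330078125), 61.25248718261719)
```

```bash
cat >> h.py <<'E'
from scipy.spatial.transform import Rotation as Ro
def state():
    s=manip.get_state();q=np.array(s['ee_rot']);R=Ro.from_quat(q[[1,2,3,0]]).as_matrix();return s,np.array(s['position']),R
E
python3 - <<'E'
from h import *
s,p,R=state();print(p,R.round(3))
for yaw in(-17.8,):
  a=np.radians(yaw);x=np.array([np.cos(a),np.sin(a)]);y=np.array([-np.sin(a),np.cos(a)])
  for n in('top','scene'):
    f=np.load(n+'0.npz');im=f['im'];W=cloud(n,f['d'])
    roi=np.zeros(W.shape[:2],bool)
    if n=='top': roi[200:340,200:420]=1
    else: roi[220:345,185:430]=1
    P=W[roi&np.isfinite(W[...,2])];A=P[:,:2]@x;B=P[:,:2]@y;z=P[:,2]
    # yaw fit per guide: points z .031-.041
    bias=.0018 if n=='top' else 0
    m=(abs(z-bias-.036)<.003)
    h,e=np.histogram(A[m],np.arange(.40,.62,.003));print(n,[(round(float(q),3),int(k)) for q,k in zip(e,h) if k>25])
    h,e=np.histogram(B[m],np.arange(.05,.5,.005));print(n,[(round(float(q),3),int(k)) for q,k in zip(e,h) if k>5])
    b=np.where(z>.05,1,0)
E
python3 - <<'E'
from h import *
# manual corner pixels from crop (top; crop scale 3, offset 200,170)
def P(c,r,z): return ray('top',200+c/3,170+r/3,z)[:2]
def S(c,r,z): return ray('scene',180+c/3,200+r/3,z)[:2]
for nm,c,r,z in [('guide far left',92,138,.036),('guide far right',607,297,.036),('base near right',555,477,.01),('base near left',30,305,.01),('plate top far',177,177,.064),('plate top near',133,303,.064),('yellow1',497,320,.016),('yellow2',478,388,.016),('beaker base',480,97,0),('bottlecap',449,508,.1),('readerTL',400,130,.062),('readerTR',557,180,.062)]:
    print(nm,P(c,r,z).round(4))
for nm,c,r,z in [('plate far',168,196,.064),('plate near',183,305,.064),('guide far left',45,247,.036),('guide far right',652,175,.036),('near left',48,348,.036),('nearright',712,262,.036)]: print('S',nm,S(c,r,z).round(4))
E
```

```text
[0.1475232  0.5552784  0.23053513] [[-0.001  0.257  0.966]
 [-0.001  0.966 -0.257]
 [-1.    -0.002 -0.   ]]
top [(0.403, 161), (0.406, 290), (0.409, 130), (0.412, 112), (0.415, 127), (0.418, 123), (0.421, 50), (0.424, 66), (0.427, 117), (0.43, 58), (0.433, 47), (0.436, 48), (0.439, 44), (0.442, 41), (0.445, 42), (0.448, 44), (0.451, 48), (0.454, 43), (0.457, 44), (0.46, 45), (0.463, 42), (0.466, 44), (0.469, 48), (0.472, 43), (0.475, 44), (0.478, 43), (0.481, 41), (0.484, 44), (0.487, 45), (0.49, 46), (0.493, 48), (0.496, 115), (0.499, 126), (0.502, 62), (0.505, 262), (0.508, 262)]
top [(0.05, 38), (0.055, 51), (0.06, 37), (0.065, 18), (0.07, 15), (0.075, 16), (0.08, 16), (0.085, 16), (0.09, 16), (0.095, 17), (0.1, 19), (0.105, 19), (0.11, 17), (0.115, 18), (0.12, 18), (0.125, 18), (0.13, 17), (0.135, 17), (0.14, 19), (0.145, 20), (0.15, 18), (0.155, 20), (0.16, 21), (0.165, 37), (0.17, 95), (0.175, 46), (0.18, 47), (0.185, 46), (0.19, 47), (0.195, 51), (0.2, 44), (0.205, 42), (0.21, 43), (0.215, 44), (0.22, 44), (0.225, 46), (0.23, 45), (0.235, 45), (0.24, 47), (0.245, 43), (0.25, 4
[... 1600 characters left out ...]
 (0.335, 19), (0.34, 18), (0.345, 22), (0.35, 23), (0.355, 20), (0.36, 26), (0.365, 19), (0.37, 23), (0.375, 20), (0.38, 24), (0.385, 20), (0.39, 23), (0.395, 23)]
guide far left [0.6078 0.2209]
guide far right [ 0.5042 -0.1106]
base near right [ 0.3916 -0.0782]
base near left [0.5019 0.2626]
plate top far [0.5761 0.161 ]
plate top near [0.4968 0.1859]
yellow1 [ 0.4916 -0.0421]
yellow2 [ 0.4478 -0.0292]
beaker base [ 0.6453 -0.0342]
bottlecap [ 0.3743 -0.0057]
readerTL [0.6069 0.0213]
readerTR [ 0.5748 -0.0772]
S plate far [0.5738 0.1623]
S plate near [0.4734 0.1939]
S guide far left [0.6032 0.225 ]
S guide far right [ 0.4957 -0.1051]
S near left [0.5123 0.2518]
S nearright [ 0.4056 -0.0755]
```

Emit:
{"op": "play_rows", "data": {
  "plan": [
    [[1,0,-0.02,0.043,8.5],[1,0,-0.041,0.086,17],[1,0,-0.062,0.129,25.5],[1,0,-0.083,0.172,34],[1,0,-0.104,0.215,42.5],[1,0,-0.125,0.258,51],[1,0,-0.146,0.301,59.5],[1,0,-0.166,0.344,68],[1,0,-0.187,0.387,76.5],[1,0,-0.208,0.43,85],[1,0,-0.227,0.474,92.7],[1,0,-0.227,0.474,92.7]]
  ],
  "grip_force": 40
}}

```text
clock: 1.3
position: [0.552, 0.2099, 0.2298]
ee_rot: [-0.417, -0.572, -0.414, 0.572]
contact_force: [-0.5, -0.1, -0.1]
width: -0.0004
```

Emit:
{"op": "play_rows", "data": {
  "plan": [
    [[1,0.05,0,0,0],[1,0.09,0,0,0],[1,0.09,0,0,0]]
  ]
}}

```text
clock: 1.6
position: [0.5469, 0.2084, 0.1338]
ee_rot: [-0.415, -0.567, -0.416, 0.577]
contact_force: [-1.1, -0.2, -0.6]
width: 0.0001
```

```bash
python3 - <<'E'
from h import *
s,p,R=state();print(p,R.round(3),s['contact_force'],s['clock'])
a=np.radians(-17.6);x=np.array([np.cos(a),np.sin(a)]);y=np.array([-np.sin(a),np.cos(a)])
print('A',p[:2]@x,'B',p[:2]@y, np.degrees(np.arctan2(R[1,1],R[0,1])))
im,d=manip.get_image('scene');cv2.imwrite('pics/s1.png',cv2.resize(im[100:400,120:520,::-1],None,fx=2,fy=2))
E
```

```text
[0.54694869 0.20838688 0.13379803] [[-0.012  0.951 -0.309]
 [-0.007 -0.309 -0.951]
 [-1.    -0.009  0.011]] [-1.08973373 -0.15978894 -0.57706815] 1.6
A 0.4583364653847398 B 0.3640132420715706 -17.988547241142577
```

View pics/s1.png

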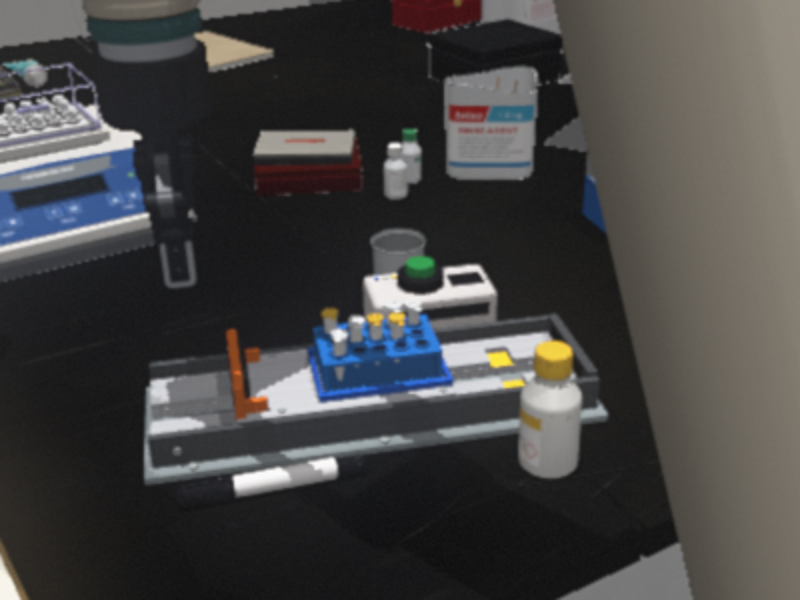

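Emit:
{"op": "play_rows", "data": {
  "plan": [
    [[1,0.03,0,-0.004,0],[1,0.06,0,-0.004,0],[1,0.08,0,-0.004,0],[1,0.09,0,-0.004,0],[1,0.09,0,-0.004,0],[1,0.09,0,-0.004,0]]
  ]
}}

```text
clock: 2.25
position: [0.5516, 0.2132, 0.049]
ee_rot: [-0.417, -0.57, -0.415, 0.574]
contact_force: [0.8, 0.4, -0.5]
width: 0.0
```

```bash
cat >> h.py <<'E'
def rep():
    s,p,R=state()
    a=np.radians(-17.6);x=np.array([np.cos(a),np.sin(a)]);y=np.array([-np.sin(a),np.cos(a)])
    f=np.array(s['contact_force'])
    print(s['clock'],'A %.4f B %.4f z %.4f'%(p[:2]@x,p[:2]@y,p[2]),'F A %.1f B %.1f z %.1f'%(f[:2]@x,f[:2]@y,f[2]),'yaw',np.degrees(np.arctan2(R[1,1],R[0,1])).round(2),'tx',R[:,0].round(3))
def plate(n,save=None):
    im,d=manip.get_image(n);W=cloud(n,d);hsv=cv2.cvtColor(im,cv2.COLOR_RGB2HSV);H,S,V=[hsv[...,i] for i in range(3)]
    roi=np.zeros(H.shape,bool)
    if n=='top': roi[200:340,200:420]=1
    else: roi[220:345,185:430]=1
    a=np.radians(-17.6);x=np.array([np.cos(a),np.sin(a)]);y=np.array([-np.sin(a),np.cos(a)])
    m=(H>3)&(H<14)&(S>150)&(V>60)&roi&np.isfinite(W[...,2]);P=W[m]
    if len(P): 
        zt=np.percentile(P[:,2],97);T=P[P[:,2]>zt-.006];print(n,'plate n',len(P),'ztop %.4f'%zt,'A %.4f B %.4f'%((T[:,:2]@x).mean(),(T[:,:2]@y).mean()))
    if save: cv2.imwrite(save,cv2.resize(im[160:380,190:450] if n=='top' else im[190:360,170:440],None,fx=2.9,fy=2.7 if 0 else 2.9)[:,:,::-1])
E
python3 - <<'E'
from h import *
rep();plate('top','pics/t2.png');plate('scene','pics/s2.png')
E
```

```text
2.25 A 0.4613 B 0.3700 z 0.0490 F A 0.7 B 0.6 z -0.5 yaw -17.94 tx [-0.003 -0.005 -1.   ]
top plate n 203 ztop 0.0684 A 0.4608 B 0.3297
scene plate n 351 ztop 0.0647 A 0.4525 B 0.3298
```

View pics/s2.png

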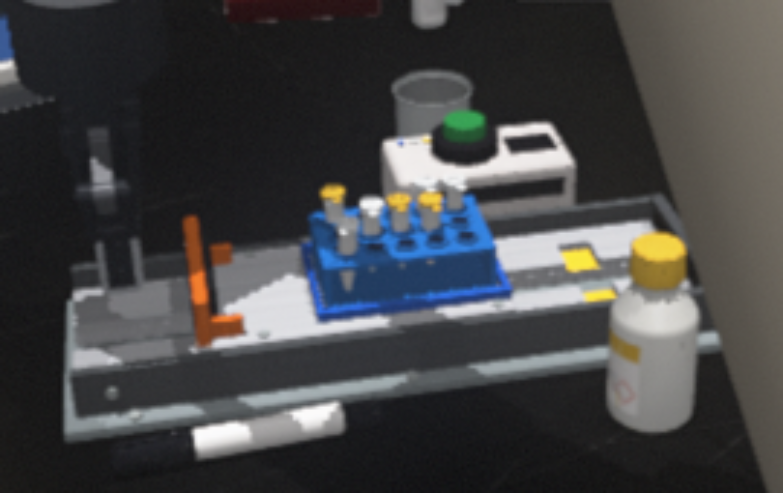

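View pics/t2.png

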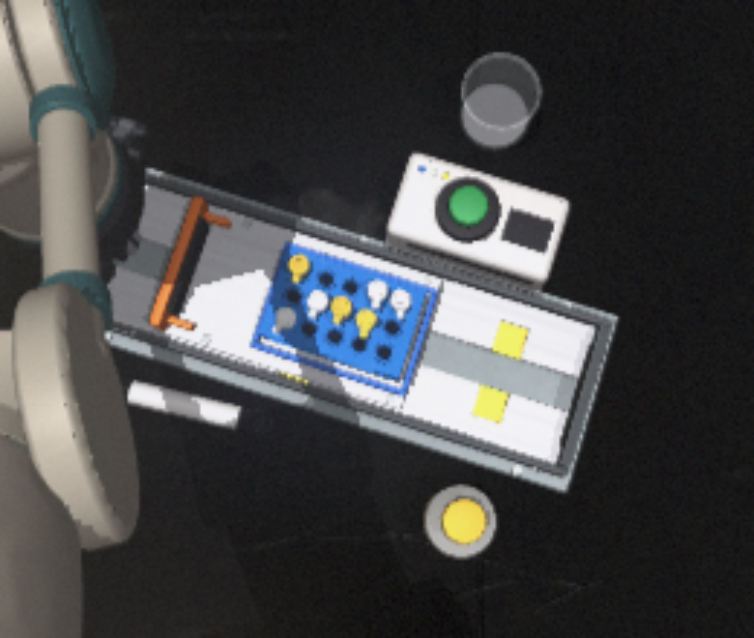

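Emit:
{"op": "play_rows", "data": {
  "plan": [
    [[1,0.005,-0.004,0.004,0],[1,0.005,-0.004,0.009,0],[1,0.005,-0.004,0.014,0],[1,0.005,-0.004,0.018,0],[1,0.005,-0.004,0.02,0],[1,0.005,-0.004,0.02,0]]
  ]
}}

```text
clock: 2.95
position: [0.5416, 0.1947, 0.0442]
ee_rot: [-0.417, -0.57, -0.415, 0.574]
contact_force: [-0.2, 0.2, 0.5]
width: -0.0002
```

```bash
python3 - <<'E'
from h import *
rep()
E
```

```text
2.95 A 0.4573 B 0.3493 z 0.0442 F A -0.2 B 0.1 z 0.5 yaw -18.0 tx [-0.002 -0.005 -1.   ]
```

Emit:
{"op": "play_rows", "data": {
  "plan": [
    [[1,0,0,0.002,0],[1,0,0,0.004,0],[1,0,0,0.006,0],[1,0,0,0.008,0],[1,0,0,0.01,0],[1,0,0,0.012,0],[1,0,0,0.014,0],[1,0,0,0.016,0],[1,0,0,0.018,0]]
  ]
}}

```text
clock: 3.85
position: [0.5358, 0.1774, 0.0442]
ee_rot: [-0.416, -0.57, -0.415, 0.574]
contact_force: [1.2, 3.6, -2.0]
width: 0.0001
```

```bash
python3 - <<'E'
from h import *
rep();plate('top')
E
```

```text
3.85 A 0.4571 B 0.3312 z 0.0442 F A 0.1 B 3.8 z -2.0 yaw -17.99 tx [-0.003 -0.005 -1.   ]
top plate n 124 ztop 0.0682 A 0.4722 B 0.3145
```

Emit:
{"op": "play_rows", "data": {
  "plan": [
    [[1,0,0,0.002,0],[1,0,0,0.0045,0],[1,0,0,0.007,0],[1,0,0,0.0095,0],[1,0,0,0.012,0],[1,0,0,0.0145,0],[1,0,0,0.017,0],[1,0,0,0.0195,0],[1,0,0,0.022,0],[1,0,0,0.0245,0],[1,0,0,0.027,0],[1,0,0,0.029,0]]
  ]
}}

```text
clock: 5.1
position: [0.5267, 0.1493, 0.0444]
ee_rot: [-0.417, -0.57, -0.415, 0.574]
contact_force: [0.8, 2.3, -2.4]
width: -0.0001
```

```bash
python3 - <<'E'
from h import *
rep();plate('scene','pics/s3.png')
E
```

```text
5.1 A 0.4569 B 0.3016 z 0.0444 F A 0.0 B 2.4 z -2.4 yaw -17.99 tx [-0.003 -0.005 -1.   ]
scene plate n 286 ztop 0.0649 A 0.4406 B 0.2853
```

View pics/s3.png

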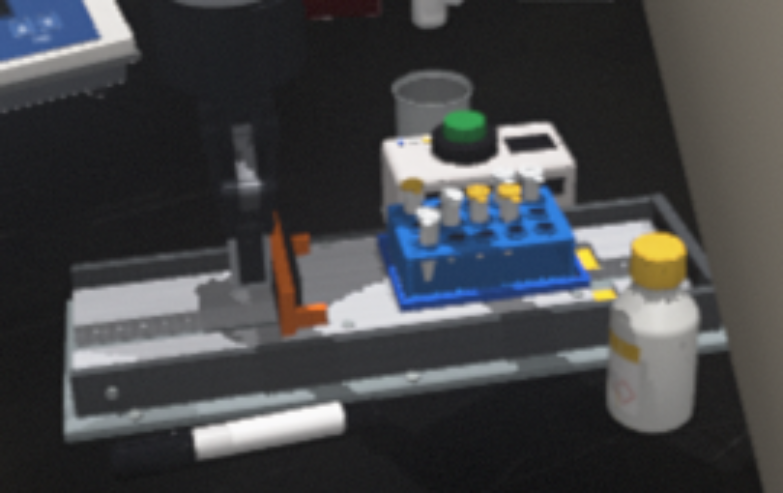

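Emit:
{"op": "play_rows", "data": {
  "plan": [
    [[1,0,0,0.0015,0],[1,0,0,0.003,0],[1,0,0,0.0045,0],[1,0,0,0.006,0],[1,0,0,0.0075,0],[1,0,0,0.009,0],[1,0,0,0.0105,0],[1,0,0,0.012,0],[1,0,0,0.0135,0],[1,0,0,0.015,0],[1,0,0,0.016,0],[1,0,0,0.017,0]]
  ]
}}

```text
clock: 6.35
position: [0.5212, 0.1327, 0.0445]
ee_rot: [-0.417, -0.57, -0.415, 0.574]
contact_force: [1.9, 2.5, -3.2]
width: -0.0
```

```bash
python3 - <<'E'
from h import *
rep();plate('scene','pics/s4.png');plate('top')
E
```

```text
6.35 A 0.4567 B 0.2841 z 0.0445 F A 1.0 B 3.0 z -3.2 yaw -18.0 tx [-0.003 -0.006 -1.   ]
scene plate n 280 ztop 0.0647 A 0.4380 B 0.2680
top plate n 15 ztop 0.0650 A 0.4161 B 0.2700
```

View pics/s4.png

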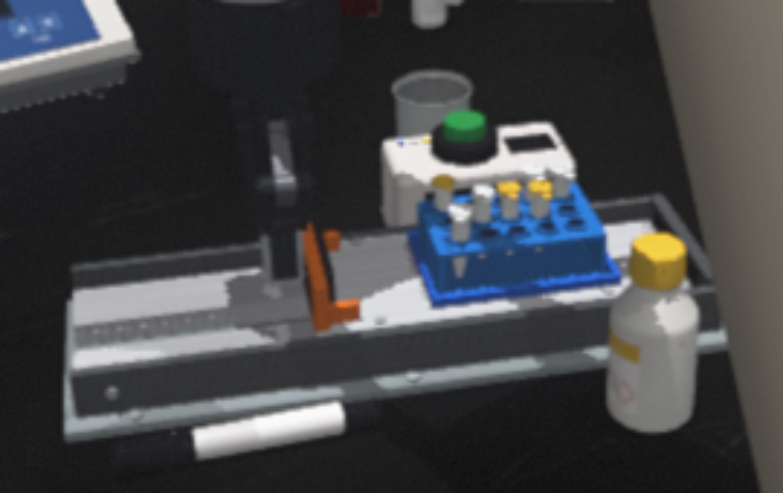

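Emit:
{"op": "play_rows", "data": {
  "plan": [
    [[1,0,0,0.001,0],[1,0,0,0.002,0],[1,0,0,0.003,0],[1,0,0,0.004,0],[1,0,0,0.005,0],[1,0,0,0.006,0],[1,0,0,0.007,0],[1,0,0,0.008,0]]
  ]
}}

```text
clock: 7.25
position: [0.5186, 0.1249, 0.0446]
ee_rot: [-0.417, -0.57, -0.415, 0.574]
contact_force: [1.2, 3.6, -2.6]
width: 0.0
```

```bash
python3 - <<'E'
from h import *
rep();plate('scene')
E
```

```text
7.25 A 0.4566 B 0.2759 z 0.0446 F A 0.1 B 3.8 z -2.6 yaw -17.99 tx [-0.003 -0.006 -1.   ]
scene plate n 274 ztop 0.0645 A 0.4369 B 0.2599
```

Now shorter calls near the notch.

Emit:
{"op": "play_rows", "data": {
  "plan": [
    [[1,0,0,0.001,0],[1,0,0,0.002,0],[1,0,0,0.003,0],[1,0,0,0.0035,0]]
  ]
}}

```text
clock: 7.7
position: [0.5174, 0.1213, 0.0447]
ee_rot: [-0.417, -0.57, -0.415, 0.574]
contact_force: [1.2, 4.5, -1.0]
width: -0.0002
```

```bash
python3 - <<'E'
from h import *
rep();plate('scene')
E
```

```text
7.7 A 0.4565 B 0.2721 z 0.0447 F A -0.2 B 4.7 z -1.0 yaw -18.01 tx [-0.003 -0.006 -1.   ]
scene plate n 275 ztop 0.0590 A 0.4385 B 0.2561
```

Emit:
{"op": "play_rows", "data": {
  "plan": [
    [[1,0,0,-0.004,0],[1,0,0,-0.012,0],[1,0,0,-0.025,0],[1,-0.03,0,-0.035,0],[1,-0.08,0,-0.035,0],[1,-0.11,0,-0.035,0],[1,-0.11,0,-0.035,0]]
  ]
}}

```text
clock: 8.45
position: [0.5323, 0.1568, 0.1595]
ee_rot: [0.419, 0.573, 0.413, -0.571]
contact_force: [1.4, 0.4, 0.7]
width: 0.0002
```

```bash
python3 - <<'E'
from h import *
rep();plate('scene','pics/s5.png');plate('top','pics/t5.png')
im,d=manip.get_image('scene');W=cloud('scene',d);im0=np.load('scene0.npz')['im'];W0=cloud('scene',np.load('scene0.npz')['d'])
a=np.radians(-17.6);x=np.array([np.cos(a),np.sin(a)]);y=np.array([-np.sin(a),np.cos(a)])
for nm,i,w in(('before',im0,W0),('now',im,W)):
    hsv=cv2.cvtColor(i,cv2.COLOR_RGB2HSV);m=(hsv[...,0]>102)&(hsv[...,0]<125)&(hsv[...,1]>150);m[:220]=0;m[345:]=0;m[:,:190]=0;m[:,430:]=0
    P=w[m&np.isfinite(w[...,2])];B=P[:,:2]@y;z=P[:,2];A=P[:,:2]@x
    print(nm,len(P),'B',np.percentile(B,[2,98]).round(4),'A',np.percentile(A,[2,98]).round(4),'zpct',np.percentile(z,[2,50,90,97]).round(4))
    b0=np.percentile(B,2)
    for lo,hi in((.01,.04),(.055,.085)):
        q=(B>b0+lo)&(B<b0+hi);print('  ',lo,np.percentile(z[q],[3,85,93]).round(4))
E
```

```text
8.45 A 0.4599 B 0.3104 z 0.1595 F A 1.2 B 0.8 z 0.7 yaw -17.94 tx [ 0.007 -0.004 -1.   ]
scene plate n 326 ztop 0.0588 A 0.4511 B 0.2564
top plate n 194 ztop 0.0624 A 0.4610 B 0.2561
before 1728 B [0.168  0.2671] A [0.421  0.4861] zpct [0.0377 0.0431 0.0655 0.0666]
   0.01 [0.0381 0.0656 0.0661]
   0.055 [0.0378 0.0649 0.0658]
now 1701 B [0.0992 0.194 ] A [0.4199 0.4884] zpct [0.0317 0.0392 0.0594 0.0605]
   0.01 [0.0319 0.0592 0.0601]
   0.055 [0.032  0.0591 0.0601]
```

View pics/s5.png

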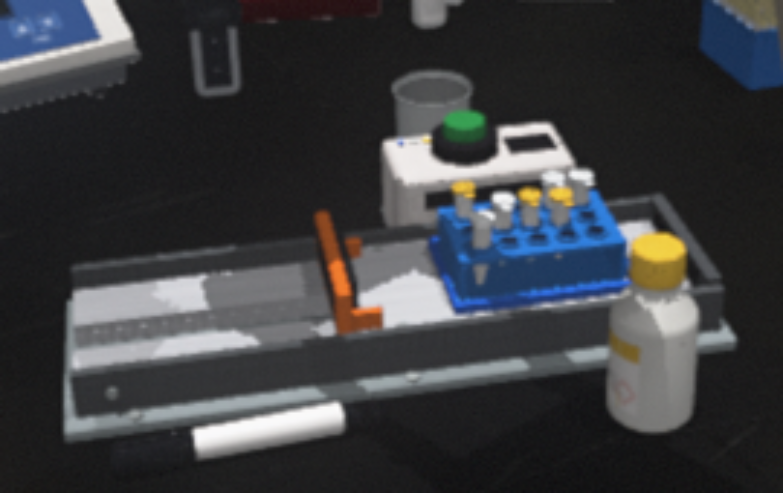

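View pics/t5.png

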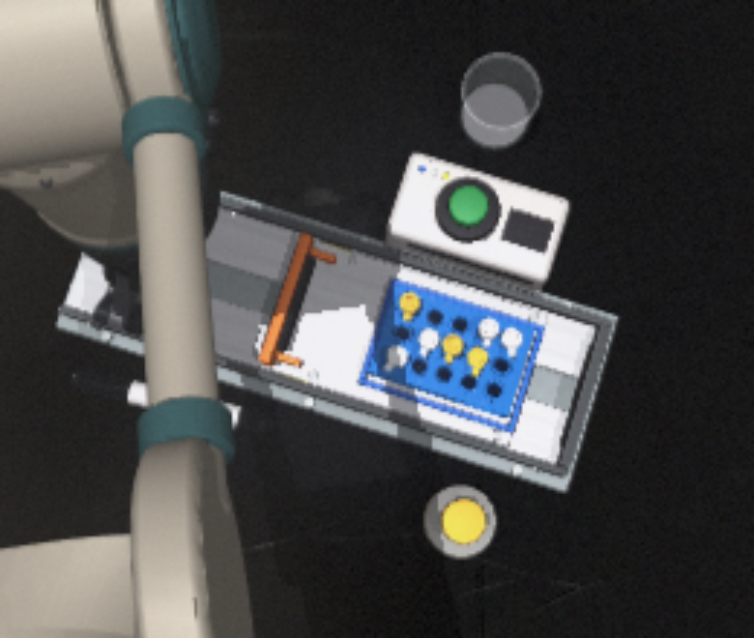

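Emit:
{"op": "play_rows", "data": {
  "plan": [
    [[1,0,0.02,0.035,0],[1,0,0.04,0.07,0],[1,0,0.06,0.105,0],[1,0,0.08,0.138,0],[1,0.01,0.086,0.148,0],[1,0.04,0.086,0.148,0],[1,0.05,0.086,0.148,0],[1,0.05,0.086,0.148,0],[1,0.05,0.086,0.148,0]]
  ]
}}

```text
clock: 9.5
position: [0.5637, -0.0111, 0.1045]
ee_rot: [-0.417, -0.569, -0.416, 0.575]
contact_force: [-0.2, 0.2, 0.7]
width: -0.0001
```

```bash
python3 - <<'E'
from h import *
rep();plate('scene','pics/s6.png');plate('top','pics/t6.png');rep()
E
```

```text
9.5 A 0.5407 B 0.1599 z 0.1045 F A -0.2 B 0.1 z 0.7 yaw -17.91 tx [-0.006 -0.006 -1.   ]
scene plate n 332 ztop 0.0588 A 0.4520 B 0.2564
top plate n 42 ztop 0.0625 A 0.4548 B 0.2583
9.6 A 0.5416 B 0.1599 z 0.1056 F A -0.4 B 1.0 z -0.6 yaw -17.91 tx [-0.003 -0.006 -1.   ]
```

View pics/s6.png

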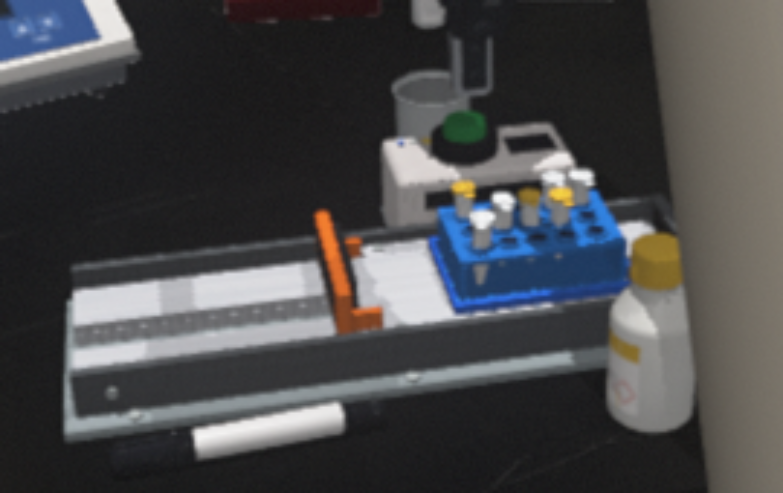

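View pics/t6.png

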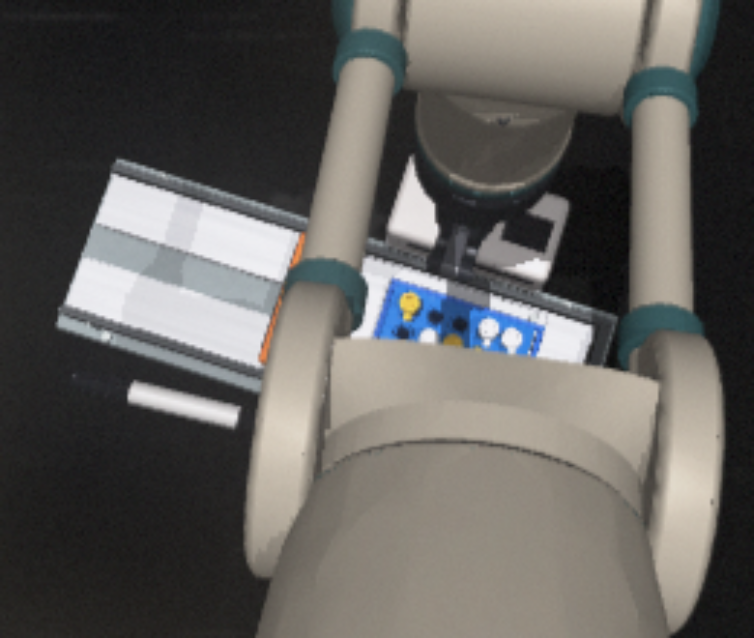

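```bash
python3 - <<'E'
from h import *
s,p,R=state();print(p)
c=manip.camera_params('scene')
def proj(X):
    q=np.array(c['R'])@X+np.array(c['t']);q=np.array(c['intrinsics'])@q;return (q[:2]/q[2]).round(1)
print('tcp px',proj(p),'below at .0845',proj(np.array([p[0],p[1],.0845])),'button est',proj(np.array([.568,-.010,.0845])))
E
```

```text
[ 0.5646114  -0.01134013  0.10561957]
tcp px [330.9 220. ] below at .0845 [331. 231.] button est [329.3 230.5]
```

Emit:
{"op": "play_rows", "data": {
  "plan": [
    [[1,0.008,0.003,0,0],[1,0.015,0.003,0,0],[1,0.018,0.003,0,0],[1,0.02,0.003,0,0],[1,0.022,0.003,0,0],[1,0.024,0.003,0,0],[1,0.024,0.003,0,0]]
  ]
}}

```text
clock: 10.3
position: [0.5672, -0.0124, 0.0816]
ee_rot: [-0.417, -0.569, -0.415, 0.574]
contact_force: [-0.9, 0.4, 3.1]
width: -0.0002
```

```bash
python3 - <<'E'
from h import *
rep()
E
```

```text
10.3 A 0.5444 B 0.1597 z 0.0816 F A -1.0 B 0.1 z 3.1 yaw -17.92 tx [-0.003 -0.006 -1.   ]
```

Emit:
{"op": "play_rows", "data": {
  "plan": [
    [[1,0.001,0,0,0],[1,0.002,0,0,0],[1,0.003,0,0,0],[1,0.003,0,0,0]]
  ]
}}

```text
clock: 10.7
position: [0.5672, -0.0124, 0.0787]
ee_rot: [-0.417, -0.57, -0.415, 0.574]
contact_force: [-1.3, -0.6, 4.7]
width: -0.0003
```

```bash
python3 - <<'E'
from h import *
rep()
E
```

```text
10.7 A 0.5444 B 0.1597 z 0.0787 F A -1.1 B -0.9 z 4.7 yaw -17.92 tx [-0.003 -0.006 -1.   ]
```

Emit:
{"op": "play_rows", "data": {
  "plan": [
    [[1,0.001,0,0,0],[1,0.002,0,0,0],[1,0.002,0,0,0]]
  ]
}}

```text
clock: 11.0
position: [0.5673, -0.0124, 0.0779]
ee_rot: [-0.417, -0.57, -0.415, 0.574]
contact_force: [-2.7, 0.6, 9.7]
width: -0.0003
```

```bash
python3 - <<'E'
from h import *
rep()
E
```

```text
11.0 A 0.5445 B 0.1597 z 0.0779 F A -2.7 B -0.3 z 9.7 yaw -17.92 tx [-0.003 -0.006 -1.   ]
```

The button is on its hard stop: the last 2 mm command moved it only 0.8 mm and the force rose to 9.7 N. Retracting straight up.

Emit:
{"op": "play_rows", "data": {
  "plan": [
    [[1,-0.005,0,0,0],[1,-0.02,0,0,0],[1,-0.05,0,0,0],[1,-0.09,0,0,0],[1,-0.13,0,0,0],[1,-0.15,0,-0.03,0],[1,-0.15,0,-0.07,0],[1,-0.15,0,-0.11,0],[1,-0.15,0,-0.15,0],[1,-0.15,0,-0.19,0],[1,-0.15,0,-0.2,0],[1,-0.15,0,-0.2,0]]
  ]
}}

```text
clock: 12.2
position: [0.6295, 0.1803, 0.2256]
ee_rot: [-0.418, -0.569, -0.416, 0.574]
contact_force: [0.4, -0.5, -1.5]
width: 0.0003
```

```bash
python3 - <<'E'
from h import *
rep();plate('scene','pics/s7.png');plate('top','pics/t7.png');rep()
E
```

```text
12.2 A 0.5455 B 0.3622 z 0.2256 F A 0.5 B -0.4 z -1.5 yaw -17.77 tx [-0.003 -0.007 -1.   ]
scene plate n 341 ztop 0.0589 A 0.4526 B 0.2564
top plate n 108 ztop 0.0622 A 0.4611 B 0.2561
12.3 A 0.5457 B 0.3598 z 0.2261 F A 0.9 B 0.4 z 0.8 yaw -17.91 tx [-0.004 -0.008 -1.   ]
```

View pics/s7.png

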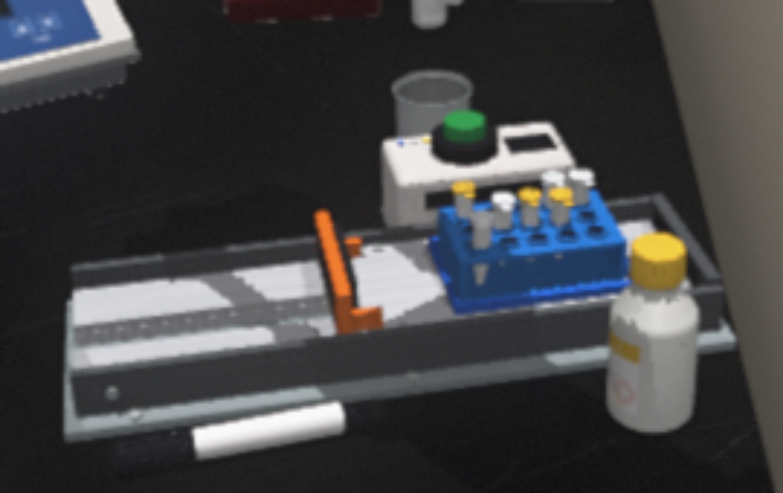

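View pics/t7.png

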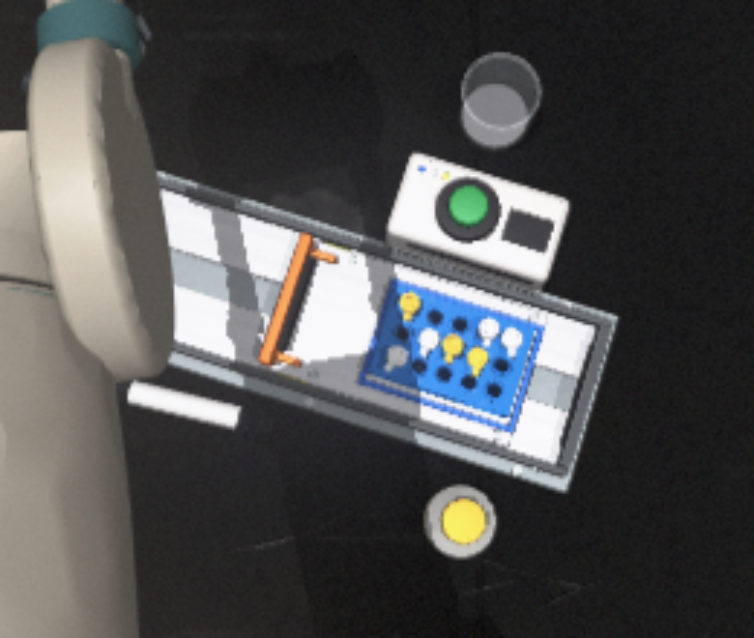

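The carrier is seated: the plate stands at the same place and height as before the press. In the last pictures the button is out (scene crop about 465,120), and the bottle, marker and beaker are where they were. The robot is clear of everything.

```bash
python3 -c "
from rig import manip
print(manip.sign_off())"
```

```text
the job is handed in; nothing more can be done
None
```

I pushed the carrier about 73 mm along the rails with closed fingertips on the outer face of the orange plate, and it dropped into the notches. I then pressed the green start button, retracted and handed the job in at about 12.3 s on the robot clock. The hand-in gives no verdict.

- **Seating:** push force was about 2.5 to 5 N between steps. The plate top fell from about 64.5 to 59 mm, and both ends of the rack came down about 6 mm, so the board sits level. After the press the plate was still at the same place and height.
- **Button:** it went down about 6 mm to its stop, with the force rising to 9.7 N. The last pictures show it out again.
- **Surroundings:** the bottle, marker and beaker look unmoved in the last pictures, and the rack was not touched.
- **Disagreements:** the top camera read heights 2 to 4 mm higher than the scene camera, with the same drop of about 6 mm. The measured travel is also slightly under the stated 75 mm minimum, which the notch play and calibration error would explain.

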